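# Stow the sample jars, shut the drawer and lock it with the hex key

### The arm

A 7-joint arm with a two-finger parallel gripper is mounted at the origin on the work surface. World frame = base frame: x ahead of the robot, y to its left, z up, the work surface at z = 0. Lengths are in m, angles in rad, forces in N, time in s.
With the tool pointing down it reaches from about 0.425 to 0.875 m from the base axis. Payload 4.7 kg.
Tool frame: the origin (TCP) lies midway between the tips of the shut fingers; the grasp point (between the pads) lies 19 mm behind it; z points along the fingers, y is the direction in which the jaws open and shut (so a half turn about z gives the same grasp; the last joint's range is limited). The gripper opens to 87 mm and grips with 3 to 60 N. Pads are 19 mm wide; open, the fingers measure 117 mm over their backs; the gripper's body (75 mm by 190 mm) begins 51 mm behind the grasp point.
Start: joints at [1.295, 0.321, -0.07, 1.45, 0.023, 1.371, -0.057], TCP at [0.186, -0.623, 0.223] pointing down, gripper open.
Joint ranges: [-2.86, 2.86], [-0.3, 2.09], [-1.38, 1.24], [0.06, 2.45], [-1.56, 4.7], [0.09, 2.05], [-2.69, 2.69]. Speed limits (rad/s): [2.57, 2.57, 3.14, 3.14, 3.14, 3.14, 3.14].

### API

Orientations are given as a unit quaternion [w, x, y, z].
In Python, from bench import robot, fingers, camera gives the robot as it stands. Calls block until the motion is done:
- robot.move_to(position, orientation): joint-space move of the TCP to a pose.
- robot.move_straight(position, rot=None, velocity=0.15, until_force=None): straight line of the TCP; rot=None keeps the orientation; velocity is the mean speed in m/s. With until_force (N) it stops when the force on the tool has changed by that much, and returns True; else False.
- robot.movej(angles): joint-space move.
- fingers.release() and fingers.close(force=None): open the fingers fully, or close them until they stop; force is the grip in N (None keeps the last).
- robot.pause(seconds).
- robot.inverse_kinematics(position, orientation): joint angles nearest the present ones, or None.
- robot.read_state(): the state.
- camera(name): name is "scene" or "top"; returns a dict with "color" (420x560x3 uint8, red, green, blue), "intrinsics" (3x3 intrinsics, pixels), "k1" (the pictures are not rectified: a ray, as slopes to the right and down, at radius r is drawn at 1 + k1 r^2 times it, then the intrinsics apply), "cam_to_world" (4x4, takes a point from camera to world coordinates). Camera axes: x right, y down, z forward; pixel columns grow to the right and rows downward; lengths in m; the calibration is good to about 2 mm. A picture is of the moment at which its call begins. There is no depth.
A pose or a line that the arm cannot do raises robot.Unreachable and nothing moves.
- robot.sign_off(): hands the job in, once; it reports no verdict.
The state is a dict: "time_s": time; "joint_pos": joint angles; "qvel": joint speeds; "tau": joint torques, N m; "position": TCP position; "tcp_rot": TCP orientation; "contact_force": force on the tool from outside, world axes, zero at the start; "torque": the same for the moment, N m; "width": finger opening in m.
Only numpy, scipy, OpenCV 4.12 (cv2) and the standard library are available. Lean on these libraries where they do the work, as an engineer would, in place of code of your own. Each camera call takes 0.05 s, during which the arm holds its last target.

### The job

Stand every amber jar with a green cap from the bench upright in the cabinet's open drawer, then push the drawer fully shut. Then take the orange T-handled hex key, seat it in the recessed hex socket on top of the cabinet and turn it clockwise until the lock reaches its stop, and finally put the key back upright in its stand. Leave the white tub, the tape roll and the hand-held counter where they are.

Things in the scene. Friction and masses are not known exactly. Their poses are not given: they have to be found in the camera images.
- drawer (a joint): how far the cabinet's only drawer is pulled out, m: 0 = fully shut, 0.148 to 0.165 at the start, stop at 0.17. Out is towards the cabinet's -x. About 1.5 N of friction, no catch; it stays where it is left
- screw (a joint): lock screw angle, rad: 0 = unlocked, grows when turned CLOCKWISE seen from above, hard stop at 6.8 (a bit over a full turn) = locked. Starts between 0 and 0.5. Needs about 0.1 N m, stays where it is left. The hex socket turns with it: at angle a two opposite corners of the hexagon lie along the cabinet's x axis turned by -a about the vertical
- cabinet: cream cabinet 260 deep (x) x 376 wide (y) x 130 mm high, fixed to the bench; origin centre of its underside, x from its front to its back (away from the robot, yaw within 0.08 rad), z up. The drawer is in its -x face. On its top, 45 mm in front of the centre, stands an eight-sided grey lock boss 64 mm across, 40 mm high (rim at 170 mm) with an upright 36 mm bore
- drawer_floor (a point): point on the drawer's floor, 12 mm above the bench, moves with the drawer; axes as the cabinet's. Inside of the drawer: x -72 mm (back of the front panel) to +156 mm, y -170 to +170 mm. Walls rise 40 mm above the floor, the front panel 111 mm. Drawn out, only the front 150 mm of floor is clear of the cabinet's top; headroom under that is 108 mm
- drawer_front (a point): middle of the upper edge of the drawer's front panel, on its outer face, 123 mm above the bench, moves with the drawer. The flat panel is 376 wide, 118 high, 12 mm thick and looks to the cabinet's -x; pushing near its middle closes the drawer
- socket (a point): centre of the mouth of the lock screw's brass hex socket, in the bore of the boss, 10 mm below the rim, 160 mm above the bench; fixed, axes as the cabinet's. The upright socket is 21.5 mm across flats, 22 mm deep, with a small chamfer
- key: T-handled hex key, about 160 g, upright in the stand: steel hexagon shaft 20 mm across flats, 66 mm long, tapering to 16 mm over the last 10 mm, under the orange cross bar; two hexagon corners point along the bar (x). Origin: centre of the tip's end face, z up to the bar. Seated in the socket the origin is 22 mm below socket, with 8 degrees of turning play; it stays standing when let go
- key_bar (a point): centre of the key's orange cross bar, 84 mm above the key's tip; axes as the key's. The bar is 100 long (x), 24 wide (y) and 36 mm high (z)
- stand: grey key stand, a fixed block 80 x 80 x 52 mm with an upright square pocket 32 x 32 mm, 40 mm deep, in the middle of its top (chamfered mouth); origin centre of its underside, pocket floor 12 mm above the bench, pocket sides along its x and y
- tub: white tub with a blue cap and a paper label, same size as the amber jars; not part of the job, stays on the bench
- tape: brown roll of tape lying flat, 90 mm across, 48 mm high; origin centre of its underside; not part of the job
- counter: black hand-held counter with a small green window, 75 x 60 x 30 mm; origin centre of its underside; not part of the job
- jar1: amber jar with a green label and a green screw cap, 56 mm in diameter and 95 mm high, about 220 g, standing upright on the bench; the cap, 44 mm in diameter, takes up the top 26 mm (69 to 95 mm above its underside). Origin at the centre of its underside, z up to the cap. Two, three or all four of these jars are present
- jar2: amber jar with a green label and a green screw cap, 56 mm in diameter and 95 mm high, about 220 g, standing upright on the bench; the cap, 44 mm in diameter, takes up the top 26 mm (69 to 95 mm above its underside). Origin at the centre of its underside, z up to the cap. Two, three or all four of these jars are present
- jar3: amber jar with a green label and a green screw cap, 56 mm in diameter and 95 mm high, about 220 g, standing upright on the bench; the cap, 44 mm in diameter, takes up the top 26 mm (69 to 95 mm above its underside). Origin at the centre of its underside, z up to the cap. Two, three or all four of these jars are present
- jar4: amber jar with a green label and a green screw cap, 56 mm in diameter and 95 mm high, about 220 g, standing upright on the bench; the cap, 44 mm in diameter, takes up the top 26 mm (69 to 95 mm above its underside). Origin at the centre of its underside, z up to the cap. Two, three or all four of these jars are present
There are look-alikes about, which are no part of the job. What is shaped like the jar4 but yellow is not meant.

How it is judged:
On the way, in this order (a step that is already met when the one before it is completed fails the run):
1. every jar present stands upright in the drawer while it is open (x of jar1 in the frame of drawer_floor between -0.08 and 0.16 m and y of jar1 in the frame of drawer_floor between -0.155 and 0.155 m and z of jar1 in the frame of drawer_floor between -0.008 and 0.012 m and angle between each of jar1, jar2, jar3, jar4's own z axis and vertical below 0.2 rad and x of jar2 in the frame of drawer_floor between -0.08 and 0.16 m and y of jar2 in the frame of drawer_floor between -0.155 and 0.155 m and z of jar2 in the frame of drawer_floor between -0.008 and 0.012 m and x of jar3 in the frame of drawer_floor between -0.08 and 0.16 m and y of jar3 in the frame of drawer_floor between -0.155 and 0.155 m and z of jar3 in the frame of drawer_floor between -0.008 and 0.012 m and x of jar4 in the frame of drawer_floor between -0.08 and 0.16 m and y of jar4 in the frame of drawer_floor between -0.155 and 0.155 m and z of jar4 in the frame of drawer_floor between -0.008 and 0.012 m and value of joint drawer above 0.05 m), for 0.2 s.
2. the drawer is fully shut (within 8 mm) with the jars upright in it (x of jar1 in the frame of drawer_floor between -0.08 and 0.16 m and y of jar1 in the frame of drawer_floor between -0.155 and 0.155 m and z of jar1 in the frame of drawer_floor between -0.008 and 0.012 m and angle between each of jar1, jar2, jar3, jar4's own z axis and vertical below 0.2 rad and x of jar2 in the frame of drawer_floor between -0.08 and 0.16 m and y of jar2 in the frame of drawer_floor between -0.155 and 0.155 m and z of jar2 in the frame of drawer_floor between -0.008 and 0.012 m and x of jar3 in the frame of drawer_floor between -0.08 and 0.16 m and y of jar3 in the frame of drawer_floor between -0.155 and 0.155 m and z of jar3 in the frame of drawer_floor between -0.008 and 0.012 m and x of jar4 in the frame of drawer_floor between -0.08 and 0.16 m and y of jar4 in the frame of drawer_floor between -0.155 and 0.155 m and z of jar4 in the frame of drawer_floor between -0.008 and 0.012 m and value of joint drawer below 0.008 m), for 0.2 s.
3. the key is seated in the hex socket (at least 16 mm deep, upright), with the lock not yet turned past 1.5 rad and the drawer shut (horizontal distance between key and socket below 0.004 m and z of key in the frame of socket below -0.016 m and angle between key's own z axis and vertical below 0.12 rad and value of joint drawer below 0.008 m and value of joint screw below 1.5 rad), for 0.1 s.
4. the lock is turned to within 0.2 rad of its stop with the key seated in the socket and the drawer shut (horizontal distance between key and socket below 0.004 m and z of key in the frame of socket below -0.016 m and angle between key's own z axis and vertical below 0.12 rad and value of joint drawer below 0.008 m and value of joint screw above 6.6 rad), for 0.1 s.
At the end, for the whole second after the job is handed in: All jars present upright (0.2 rad) on the drawer floor, drawer shut within 8 mm, lock within 0.2 rad of its stop, key at rest upright (0.17 rad) in the stand, tip within 6 mm of the pocket floor; tub, tape and counter within 60 mm of where they began (all of step 2 and value of joint screw above 6.6 rad and horizontal distance between key and stand below 0.012 m and z of key in the frame of stand below 0.018 m and angle between key's own z axis and vertical below 0.17 rad and linear speed of key below 0.02 m/s and distance of each of tub, tape, counter from where it was at the start of the episode below 0.06 m); the robot touches nothing.
It fails at once if the tub, tape or counter is moved by more than 60 mm (distance of any of tub, tape, counter from where it was at the start of the episode above 0.06 m).
It fails at once if the lock is turned past 2 rad while the drawer is more than 20 mm open (value of joint screw above 2 rad and value of joint drawer above 0.02 m).
Of jar1, jar2, jar3, jar4 only 2 to 4 are there at a start; the rules pass over those that are not, and their reading is None.
At some moment in a run one of jar1, jar2, jar3, jar4 may be knocked a few centimetres aside while the robot is not near it.
It also fails if it takes over 210 s, if anything falls off the work surface, if the arm or the gripper's body presses on something with over 40 N, if the wrist force passes 120 N, or if a joint passes its speed limit or range.

## Working session

There is one attempt and no reset: what is moved stays moved. The work goes in short steps, each a Python script; the robot and the scene stay as the last script left them, time stands still between calls to the robot, and variables do not carry over. Pictures are saved under pics/ and viewed, and the job is handed in when it is done.

```bash
mkdir -p pics; ls; python3 - <<'E'
from bench import robot,fingers,camera
import cv2,numpy as np
for n in("scene","top"):
    c=camera(n);cv2.imwrite(f"pics/{n}0.png",c["color"][:,:,::-1]);print(n,c["intrinsics"],c["k1"],np.round(c["cam_to_world"],4))
s=robot.read_state();print(s)
E
```

```text
pics
scene [[495.72358482   0.         278.79700066]
 [  0.         495.72358482 206.23720987]
 [  0.           0.           1.        ]] -0.049712148808449604 [[ 0.3284  0.6979 -0.6364  1.3377]
 [ 0.9444 -0.2332  0.2317 -0.2891]
 [ 0.0133 -0.6772 -0.7357  0.9858]
 [ 0.      0.      0.      1.    ]]
top [[472.80796787   0.         282.30010455]
 [  0.         472.80796787 206.76402151]
 [  0.           0.           1.        ]] -0.11847791249717818 [[ 0.0167 -0.9952  0.0967  0.4684]
 [-0.9999 -0.0164  0.0038 -0.0212]
 [-0.0022 -0.0967 -0.9953  1.3923]
 [ 0.      0.      0.      1.    ]]
{'time_s': 0.1, 'joint_pos': array([ 1.29513677,  0.32176099, -0.07009698,  1.45156012,  0.02260367,
        1.37081197, -0.05689512]), 'qvel': array([-0.0001632 , -0.00177524, -0.00154699, -0.00272896, -0.00030702,
        0.00101087,  0.0008357 ]), 'tau': array([-2.53319722e-04, -4.92572415e+01, -4.05958593e-01, -3.13396883e+01,
       -6.41178573e-02,  3.95948603e-02,  1.09103416e-04]), 'position': array([ 0.18553419, -0.62243181,  0.22155955]), 'tcp_rot': array([-8.59442199e-04,  9.89519622e-01,  1.44395805e-01, -1.72875659e-04]), 'contact_force': array([ 0.16638693,  0.28045025, -0.06032005]), 'torque': array([ 0.00834202, -0.00697012, -0.05243337]), 'width': 0.08684227059539472}
```

View pics/top0.png

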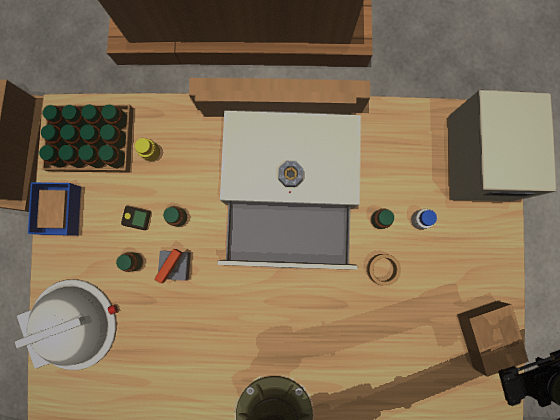

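View pics/scene0.png

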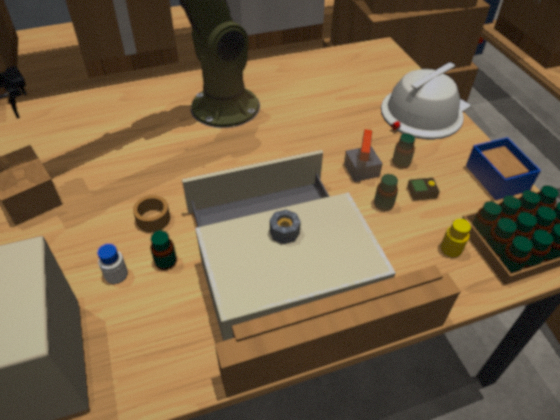

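The top view shows three green-capped jars at about (175,215), (128,262) and (383,217). The yellow jar is at (147,148), the tub at (426,218) and the key stand at (172,266). The crate at top left looks like scenery. I'll zoom in before measuring.

```bash
python3 - <<'E'
import cv2
t=cv2.imread("pics/top0.png");s=cv2.imread("pics/scene0.png")
cv2.imwrite("pics/z1.png",cv2.resize(t[95:295,30:210],None,fx=3,fy=3,interpolation=cv2.INTER_CUBIC)[:600])
cv2.imwrite("pics/z2.png",cv2.resize(t[95:295,210:450],None,fx=3,fy=3,interpolation=cv2.INTER_CUBIC)[:600])
cv2.imwrite("pics/z3.png",cv2.resize(s[110:290,330:560],None,fx=3.3,fy=3.3,interpolation=cv2.INTER_CUBIC)[:600])
E
```

```text
(no output)
```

View pics/z1.png

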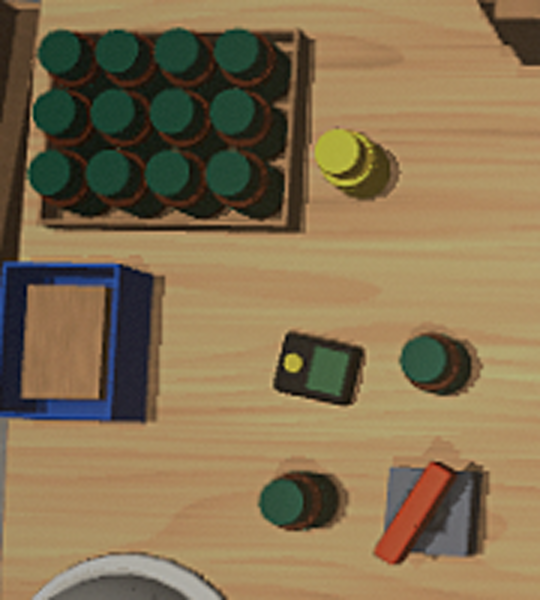

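View pics/z2.png

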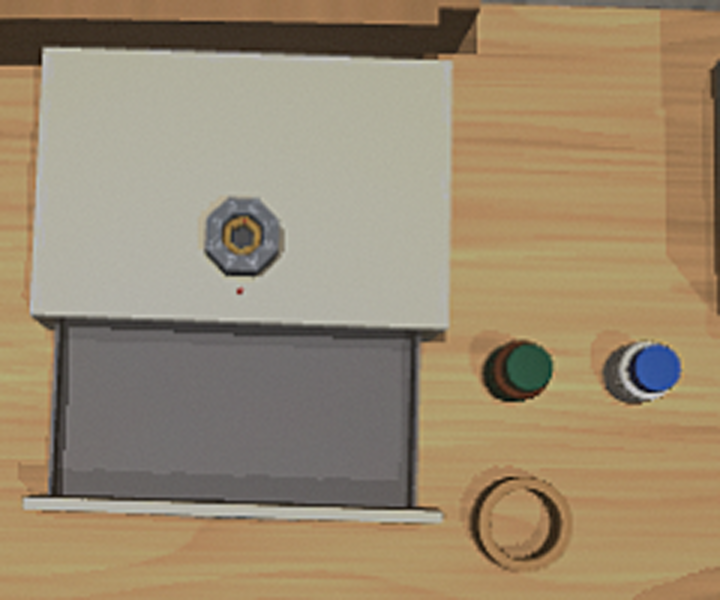

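View pics/z3.png

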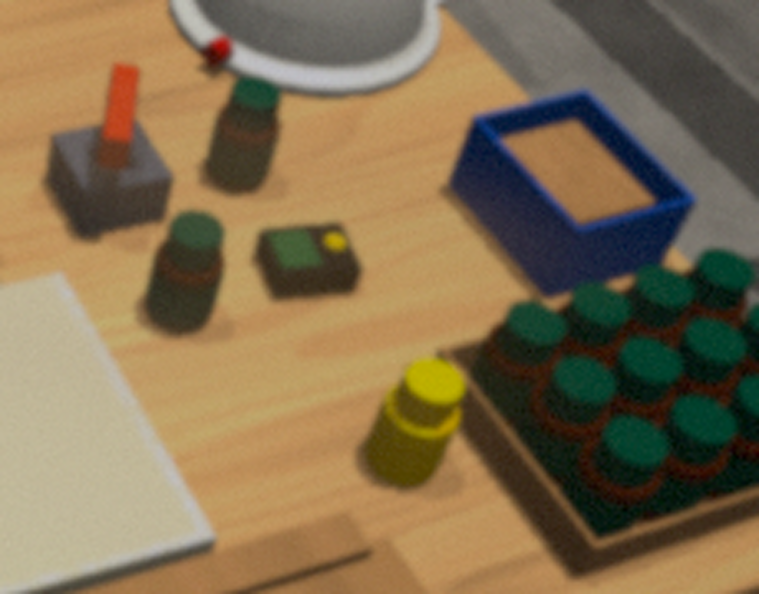

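```bash
cat > h.py <<'E'
import cv2,numpy as np
from bench import robot,fingers,camera
def ray(c,px):
    px=np.array(px,float).reshape(-1,1,2)
    u=cv2.undistortPoints(px,c["intrinsics"],np.array([c["k1"],0,0,0,0.]))[:,0]
    T=c["cam_to_world"]
    d=np.c_[u,np.ones(len(u))]@T[:3,:3].T
    return T[:3,3],d
def plane(c,px,z):
    o,d=ray(c,px); return (o+d*((z-o[2])/d[:,2])[:,None])[:,:2]
def tri(c1,p1,c2,p2):
    o1,d1=ray(c1,p1);o2,d2=ray(c2,p2);d1=d1[0]/np.linalg.norm(d1[0]);d2=d2[0]/np.linalg.norm(d2[0])
    A=np.c_[d1,-d2];t=np.linalg.lstsq(A,o2-o1,rcond=None)[0]
    a=o1+t[0]*d1;b=o2+t[1]*d2
    return (a+b)/2,np.linalg.norm(a-b)
def blobs(m,amin=30):
    n,l,st,ce=cv2.connectedComponentsWithStats(m.astype(np.uint8))
    return [(st[i],ce[i],l==i) for i in range(1,n) if st[i,4]>=amin]
def hsv(c): return cv2.cvtColor(c["color"],cv2.COLOR_RGB2HSV)
def jars(verbose=True):
    c=camera("top");h=hsv(c)
    m=cv2.inRange(h,(68,90,40),(95,255,255))
    out=[]
    for st,ce,mm in blobs(m,60):
        if st[4]>600: continue
        cn=cv2.findContours(mm.astype(np.uint8),cv2.RETR_EXTERNAL,cv2.CHAIN_APPROX_NONE)[0][0]
        w=plane(c,cn.reshape(-1,2),0.095); (p,r)=cv2.minEnclosingCircle((w*1000).astype(np.float32))
        out.append((np.array(p)/1000,r,ce,st[4]))
    if verbose:
        for o in out: print(np.round(o[0],4),"r mm",round(o[1],1),"px",np.round(o[2],1),o[3], "centroid@.093",np.round(plane(c,o[2],.093),4))
    return out
def st():
    s=robot.read_state();return s
E
python3 - <<'E'
from h import *
jars()
c=camera("scene");h=hsv(c)
for s,ce,m in blobs(cv2.inRange(h,(68,90,30),(95,255,255)),40): print(np.round(ce,1),s[4],np.round(plane(c,ce,.085),4))
c=camera("top");h=hsv(c)
for s,ce,m in blobs(cv2.inRange(h,(3,170,110),(11,255,255)),40):
  cn=cv2.findContours(m.astype(np.uint8),0,2)[0][0]; r=cv2.minAreaRect(cn);b=cv2.boxPoints(r);print("orange",ce,s[4],np.round(plane(c,b,.13),4).tolist(),plane(c,ce,.136-.012))
E
```

```text
[0.8624 0.61  ] r mm 21.9 px [ 68.5 111.6] 157 centroid@.093 [[0.8627 0.6107]]
[0.8618 0.5492] r mm 22.0 px [ 88.5 111.5] 164 centroid@.093 [[0.8625 0.5497]]
[0.8623 0.489 ] r mm 21.4 px [108.4 111.4] 162 centroid@.093 [[0.8626 0.4897]]
[0.8619 0.6691] r mm 21.7 px [ 49.6 111.9] 151 centroid@.093 [[0.8622 0.6695]]
[0.8021 0.6691] r mm 21.9 px [ 47.6 131.7] 160 centroid@.093 [[0.8027 0.6702]]
[0.802  0.6094] r mm 22.2 px [ 67.1 131.7] 168 centroid@.093 [[0.8024 0.6101]]
[0.8026 0.5497] r mm 22.4 px [ 86.8 131.5] 175 centroid@.093 [[0.8028 0.5502]]
[0.8025 0.4897] r mm 22.3 px [106.9 131.6] 175 centroid@.093 [[0.8028 0.4901]]
[0.7421 0.6694] r mm 21.4 px [ 46.  152.1] 157 centroid@.093 [[0.7423 0.6702]]
[0.7425 0.6099] r mm 21.9 px [ 65.4 152. ] 171 centroid@.093 [[0.7427 0.6105]]
[0.7418 0.5501] r mm 22.2 px [ 85.2 152.2] 172 centroid@.093 [[0.7422 0.5504]]
[0.7432 0.4896] r mm 22.0 px [105.3 152.1] 170 centroid@.093 [[0.7426 0.4906]]
[0.5681 0.2937] r mm 20.6 px [170.5 214.5] 167 centroid@.093 [[0.568  0.2939]]
[ 0.5707 -0.3035] r mm 21.1 px [386. 217.] 179 centroid@.093 [[ 0.5709 -0.3039]]
[0.4335 0.4209] r mm 20.6 px [123.4 262. ] 167 centroid@.093 [[0.4335 0.4219]]
[407.3 137.6] 77 [[0.4227 0.431 ]]
[549.6 191.7] 165 [[0.7334 0.681 ]]
[531.1 197.1] 192 [[0.7338 0.6205]]
[511.8 202.3] 189 [[0.7332 0.5602]]
[492.6 208.4] 162 [[0.7349 0.4999]]
[546.5 213.4] 211 [[0.7933 0.6211]]
[527.  219.2] 217 [[0.7934 0.5605]]
[507.  225.3] 229 [[0.7938 0.5002]]
[556.7 229.1] 66 [[0.8439 0.6105]]
[159.5 238.3] 200 [[ 0.5663 -0.3023]]
[542.8 237.1] 238 [[0.8533 0.5605]]
[522.3 243.7] 255 [[0.8535 0.4997]]
orange [167.08417508 265.6026936 ] 297 [[0.3916, 0.3238], [0.4746, 0.2744], [0.4633, 0.255], [0.3804, 0.3043]] [[0.4275763  0.29074585]]
```

```bash
python3 - <<'E'
from h import *
c=camera("top");h=hsv(c)
m=cv2.inRange(h,(15,0,140),(40,75,255))
for s,ce,mm in blobs(m,150):
    cn=cv2.findContours(mm.astype(np.uint8),0,1)[0][0]
    b=cv2.boxPoints(cv2.minAreaRect(cn)); 
    if s[0]>440: continue
    z=.13 if s[4]>3000 else .123
    w=plane(c,b,z); print(s,np.round(b,1).tolist(),np.round(w,4).tolist())
    q=cv2.approxPolyDP(cn,4,True)[:,0]; print("poly",q.tolist(),np.round(plane(c,q,z),4).tolist())
for n in("top","scene"):
    c=camera(n);h=hsv(c)
    for s,ce,mm in blobs(cv2.inRange(h,(10,120,90),(28,255,255)),15):
        if (n=="top" and 270<ce[0]<310 and 150<ce[1]<190) or (n=="scene" and 265<ce[0]<305 and 210<ce[1]<245):
            x,y,w,hh,_=s;print(n,"brass",s,ce,plane(c,[x+(w-1)/2,y+(hh-1)/2],.16),plane(c,ce,.16))
c=camera("top");im=c["color"][155:190,272:308,::-1]
cv2.imwrite("pics/sock.png",cv2.resize(im,None,fx=16,fy=16,interpolation=cv2.INTER_CUBIC))
E
```

```text
[  220   111   141    94 11725] [[219.60000610351562, 200.0], [222.1999969482422, 110.30000305175781], [361.70001220703125, 114.4000015258789], [359.0, 204.10000610351562]] [[0.6066, 0.1529], [0.8555, 0.1538], [0.8503, -0.2307], [0.6016, -0.2226]]
poly [[224, 111], [220, 200], [359, 204], [360, 115]] [[0.8535, 0.1488], [0.6065, 0.1517], [0.6019, -0.2226], [0.8485, -0.2261]]
[217 261 141   9 523] [[216.89999389648438, 264.29998779296875], [217.0, 260.20001220703125], [357.1000061035156, 265.20001220703125], [357.0, 269.20001220703125]] [[0.4342, 0.1562], [0.4449, 0.1561], [0.4379, -0.2192], [0.4272, -0.2188]]
poly [[217, 261], [357, 268]] [[0.4429, 0.1561], [0.4304, -0.2189]]
[ 34 280  81  90 948] [[29.799999237060547, 295.3999938964844], [90.19999694824219, 265.70001220703125], [129.89999389648438, 346.3999938964844], [69.5, 376.1000061035156]] [[0.3339, 0.6775], [0.4215, 0.5051], [0.2082, 0.3868], [0.1191, 0.5551]]
poly [[60, 281], [34, 304], [57, 287], [80, 286], [97, 297], [108, 319], [106, 340], [98, 353], [70, 365], [75, 369], [66, 369], [84, 368], [108, 349], [113, 315], [106, 
[... 799 characters left out ...]
4, 325], [79, 325], [79, 313], [67, 302]] [[0.3206, 0.6318], [0.2661, 0.6804], [0.222, 0.6791], [0.2123, 0.703], [0.2317, 0.6525], [0.2479, 0.6589], [0.2774, 0.6184], [0.2625, 0.5858], [0.2508, 0.603], [0.2784, 0.5373], [0.2568, 0.5337], [0.2345, 0.5996], [0.2445, 0.565], [0.1936, 0.5985], [0.2072, 0.6489], [0.2315, 0.6053], [0.2027, 0.6786], [0.162, 0.6213], [0.1653, 0.566], [0.2057, 0.5238], [0.2603, 0.5167], [0.2596, 0.531], [0.2922, 0.532], [0.3206, 0.5675]]
top brass [285 167  12  13  65] [290.16923077 172.49230769] [[ 0.67795989 -0.03658127]] [[ 0.67930236 -0.03568844]]
scene brass [278 218  14   7  73] [284.57534247 220.80821918] [[ 0.66906684 -0.0316362 ]] [[ 0.66859252 -0.03129069]]
```

View pics/sock.png

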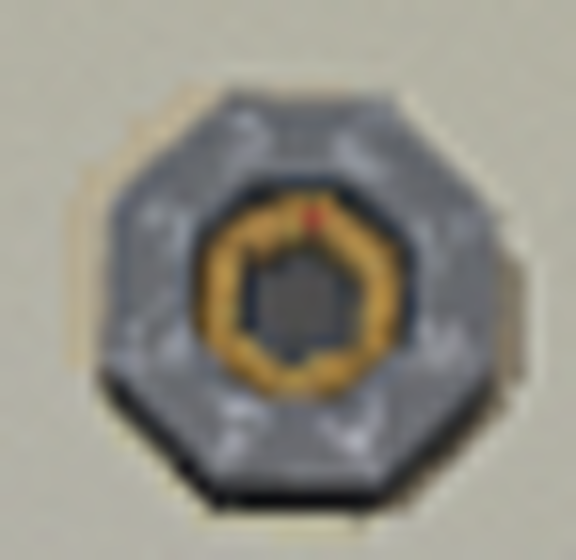

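Measurements agree: cap radii come out at 21 to 22 mm, and the cabinet's width, depth and yaw are consistent (yaw about -0.014, drawer about 0.16 out). The socket is near (0.678, -0.036), with its red mark showing a screw angle of about 0.14. There are three jars. Next I'll check IK for the plan.

```bash
cat >> h.py <<'E'
def qd(phi,half=0,tilt=0.):
    # tool down, jaws along world angle phi
    th=(phi+np.pi/2)/2+half*np.pi/2
    return np.array([0,np.cos(th),np.sin(th),0])
def best(pos,phi,ref7=0.):
    r=[]
    for hf in(0,1):
        q=qd(phi,hf);s=robot.inverse_kinematics(pos,q)
        if s is not None: r.append((abs(s[6]-ref7),hf,q,np.array(s)))
    return min(r,key=lambda t:t[0])[1:] if r else None
def go(pos,phi,ref7=0.):
    b=best(pos,phi,ref7)
    if b is None: raise Exception("IK")
    robot.move_to(list(pos),b[1]); return b[1]
E
python3 - <<'E'
from h import *
from scipy.spatial.transform import Rotation as R
def show(n,p,phi):
    for hf in(0,1):
        s=robot.inverse_kinematics(p,qd(phi,hf));print(n,hf,None if s is None else np.round(s,2))
for p,phi in [((.5681,.2937),np.pi/2),((.4335,.4209),1.06),((.5707,-.3035),np.pi/2)]:
    for z in (.063,.2): show("jar",[*p,z],phi)
for y in(.075,-.034,-.143):
    for z in (.076,.2): show("place",[.515,y,z],np.pi/2)
for z in (.079,.3): show("key",[.4275,.2905,z],1.03)
for z in(.205,.3):
  for d in range(-180,180,60): 
    s=robot.inverse_kinematics([.678,-.036,z],qd(np.radians(d)));print("sock",d,None if s is None else np.round(s,2))
for t in(0,.3,.6,.9):
  for x in(.36,.38,.40,.58,.6):
    for k in (0,1):
      z=np.array([np.sin(t),0,-np.cos(t)]);y=np.array([0,1,0.])*(-1)**k;xx=np.cross(y,z)
      q=R.from_matrix(np.c_[xx,y,z]).as_quat();q=np.r_[q[3],q[:3]]
      s=robot.inverse_kinematics([x,-.034,.09],q)
      if s is not None: print("push",t,x,k,np.round(s,2))
E
```

```text
jar 0 [ 0.3   0.73 -1.16  1.62  0.7   1.26  0.58]
jar 1 [ 0.17  0.6  -0.92  1.63  0.51  1.17 -2.44]
jar 0 [ 0.04  0.4  -0.73  1.49  0.27  1.36  0.86]
jar 1 [ 0.2   0.48 -0.97  1.48  0.39  1.39 -2.36]
jar 0 [ 0.07  0.67 -1.18  1.72  0.66  1.22 -0.22]
jar 1 [-1.37  0.41  0.68  1.77 -0.29  1.06 -2.67]
jar 0 [ 0.02  0.43 -1.08  1.57  0.38  1.37 -0.03]
jar 1 [-1.66  0.37  1.07  1.63 -0.34  1.34 -2.62]
jar 0 [ 0.94  0.51 -0.63  1.62  0.33  1.12  1.79]
jar 1 [ 0.71  0.45 -0.34  1.63  0.16  1.09 -1.24]
jar 0 [ 0.94  0.39 -0.65  1.47  0.24  1.35  1.85]
jar 1 [ 0.72  0.35 -0.35  1.48  0.12  1.34 -1.21]
place 0 [ 0.71  0.33 -1.03  1.91  0.32  1.07  1.12]
place 1 [ 0.65  0.31 -0.96  1.91  0.28  1.07 -1.99]
place 0 [ 0.8   0.17 -1.08  1.77  0.15  1.29  1.26]
place 1 [ 0.75  0.15 -1.01  1.77  0.13  1.29 -1.87]
place 0 [ 0.82  0.27 -0.89  1.93  0.24  1.06  1.39]
place 1 [ 0.72  0.24 -0.77  1.93  0.2   1.05 -1.71]
place 0 [ 0.81  0.11 -0.84  1.79  0.08  1.28  1.52]
place 1 [ 0.77  0.1  -0.79  1.79  0.08  1.28 -1.61]
place 0 [ 0.86  0.28 -0.72  1.89  0.21  1.06  1.63]
place 1 [ 0.71  0.24 -0.55  1.89
[... 1192 characters left out ...]
0 0.58 0 [ 0.76  0.42 -0.91  1.76  0.37  1.14  1.31]
push 0 0.58 1 [ 0.63  0.37 -0.74  1.76  0.27  1.12 -1.76]
push 0 0.6 0 [ 0.73  0.47 -0.9   1.71  0.39  1.16  1.29]
push 0 0.6 1 [ 0.6   0.41 -0.72  1.71  0.29  1.13 -1.78]
push 0.3 0.58 0 [ 0.75  0.13 -0.76  2.03  0.14  0.72  1.48]
push 0.3 0.58 1 [ 0.83  0.15 -0.85  2.03  0.17  0.72 -1.68]
push 0.3 0.6 0 [ 0.74  0.19 -0.78  1.98  0.2   0.73  1.43]
push 0.3 0.6 1 [ 0.79  0.2  -0.83  1.98  0.22  0.73 -1.73]
push 0.6 0.58 0 [ 0.92 -0.05 -0.87  2.28 -0.19  0.29  1.78]
push 0.6 0.58 1 [ 1.04 -0.05 -0.98  2.28 -0.22  0.3  -1.34]
push 0.6 0.6 0 [ 0.8   0.01 -0.77  2.24 -0.02  0.29  1.62]
push 0.6 0.6 1 [ 0.89  0.02 -0.86  2.24 -0.01  0.29 -1.53]
```

```bash
cat >> h.py <<'E'
def nearjar(xy,tol=.08):
    c=[j for j in jars(False) if np.linalg.norm(j[0]-xy)<tol]
    return min(c,key=lambda j:np.linalg.norm(j[0]-xy))[0] if c else None
def pick(xy,phi):
    fingers.release()
    q=go([*xy,.21],phi); robot.move_straight([*xy,.064],velocity=.2)
    fingers.close(25); w=st()["width"]
    robot.move_straight([*xy,.25],velocity=.2)
    print("pick width",w,st()["width"],"t",st()["time_s"]); return w
def place(xy,phi=np.pi/2,zg=.064):
    go([*xy,.25],phi); robot.move_straight([*xy,zg+.022],velocity=.2)
    hit=robot.move_straight([*xy,zg+.008],velocity=.03,until_force=3)
    print("hit",hit,st()["position"]); fingers.release()
    robot.move_straight([*xy,.25],velocity=.25);print("t",st()["time_s"])
E
python3 - <<'E'
from h import *
w=pick(np.array([.5707,-.3035]),np.pi/2)
if w>.035: place([.515,-.143])
jars();c=camera("top");cv2.imwrite("pics/a1.png",c["color"][:,:,::-1])
E
```

```text
pick width 0.043330681793259905 0.043537680564214795 t 5.25
hit True [ 0.51627213 -0.14320954  0.07639456]
t 9.1667
[0.8624 0.61  ] r mm 21.9 px [ 68.5 111.6] 157 centroid@.093 [[0.8627 0.6107]]
[0.8623 0.549 ] r mm 22.0 px [ 88.5 111.5] 163 centroid@.093 [[0.8626 0.5496]]
[0.8628 0.4894] r mm 21.5 px [108.3 111.4] 162 centroid@.093 [[0.8626 0.49  ]]
[0.8619 0.6691] r mm 21.7 px [ 49.6 111.9] 151 centroid@.093 [[0.8622 0.6695]]
[0.8021 0.6691] r mm 21.9 px [ 47.7 131.7] 161 centroid@.093 [[0.8026 0.6701]]
[0.8022 0.6096] r mm 22.4 px [ 67.  131.7] 171 centroid@.093 [[0.8025 0.6102]]
[0.8025 0.5502] r mm 23.0 px [ 86.8 131.5] 176 centroid@.093 [[0.8028 0.5503]]
[0.8022 0.4894] r mm 22.1 px [106.9 131.6] 173 centroid@.093 [[0.8026 0.4899]]
[0.7428 0.6691] r mm 21.8 px [ 46. 152.] 158 centroid@.093 [[0.7424 0.67  ]]
[0.7422 0.6092] r mm 22.4 px [ 65.5 152. ] 173 centroid@.093 [[0.7427 0.6103]]
[0.742  0.5496] r mm 22.4 px [ 85.3 152.2] 174 centroid@.093 [[0.7423 0.5503]]
[0.7432 0.4896] r mm 22.0 px [105.4 152.2] 169 centroid@.093 [[0.7426 0.4905]]
[0.5681 0.2937] r mm 20.6 px [170.5 214.4] 166 centroid@.093 [[0.5681 0.294 ]]
[0.4334 0.4211] r mm 20.5 px [123.4 262. ] 166 centroid@.093 [[0.4334 0.422 ]]
```

View pics/a1.png

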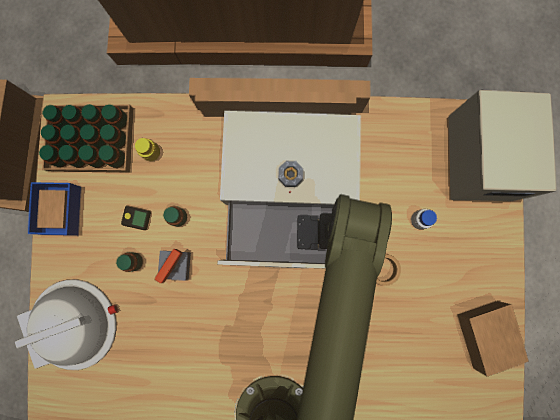

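The first jar touched the drawer floor at the expected height (TCP z 0.076). The other two jars at (170,214) and (123,262) px haven't moved.

```bash
python3 - <<'E'
from h import *
p=nearjar(np.array([.5681,.2937]));print(p)
if pick(p,np.pi/2)>.035: place([.515,-.034])
p=nearjar(np.array([.4335,.4209]));print(p)
E
```

```text
[0.56811249 0.29373053]
pick width 0.043048655240781844 0.04333211534618746 t 14.1
hit True [ 0.51617325 -0.03413164  0.07644743]
t 18.55
[0.43343713 0.42110834]
```

```bash
python3 - <<'E'
from h import *
p=nearjar(np.array([.4335,.4209]));print(p)
if pick(p,1.06)>.035: place([.515,.075])
go([.45,.35,.3],np.pi/2)
jars();
for n in("top","scene"):
    c=camera(n);cv2.imwrite(f"pics/b_{n}.png",c["color"][:,:,::-1])
E
```

```text
[0.43343713 0.42110834]
pick width 0.04346920098688195 0.04308619258377875 t 23.3333
hit True [0.5161915  0.07514356 0.07645401]
t 27.8583
[0.8624 0.61  ] r mm 21.9 px [ 68.5 111.6] 157 centroid@.093 [[0.8627 0.6107]]
[0.8616 0.5493] r mm 22.1 px [ 88.5 111.5] 164 centroid@.093 [[0.8624 0.5496]]
[0.8623 0.489 ] r mm 21.4 px [108.4 111.4] 162 centroid@.093 [[0.8626 0.4897]]
[0.8619 0.6691] r mm 21.7 px [ 49.6 111.9] 151 centroid@.093 [[0.8622 0.6695]]
[0.8018 0.6689] r mm 22.1 px [ 47.7 131.8] 162 centroid@.093 [[0.8025 0.67  ]]
[0.8029 0.6083] r mm 22.8 px [ 67.1 131.6] 173 centroid@.093 [[0.8028 0.6101]]
[0.8025 0.5502] r mm 23.0 px [ 86.7 131.6] 175 centroid@.093 [[0.8027 0.5504]]
[0.8021 0.4894] r mm 22.2 px [106.9 131.6] 173 centroid@.093 [[0.8026 0.4899]]
[0.7418 0.6689] r mm 21.9 px [ 46.1 152. ] 160 centroid@.093 [[0.7424 0.6699]]
[0.7424 0.6093] r mm 22.2 px [ 65.5 152. ] 171 centroid@.093 [[0.7427 0.6102]]
[0.742  0.5493] r mm 22.6 px [ 85.3 152.1] 175 centroid@.093 [[0.7423 0.5502]]
[0.742  0.4902] r mm 22.6 px [105.4 152.3] 172 centroid@.093 [[0.7422 0.4903]]
[0.5152 0.0733] r mm 21.1 px [249.1 235.1] 183 centroid@.093 [[0.515  0.0738]]
[ 0.5162 -0.0365] r mm 21.4 px [289.  235.2] 186 centroid@.093 [[ 0.5166 -0.036 ]]
[ 0.5172 -0.1452] r mm 21.1 px [328.9 235.6] 189 centroid@.093 [[ 0.5171 -0.1456]]
```

View pics/b_top.png

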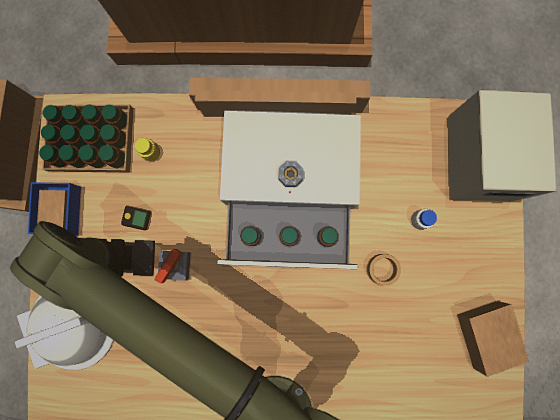

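View pics/b_scene.png

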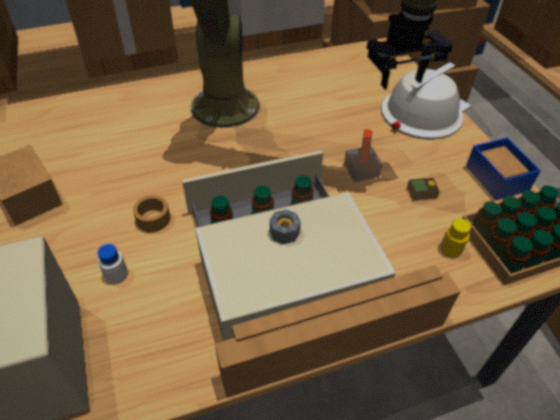

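All three jars stand in the drawer, caps at (249,235), (289,235) and (329,236) px. Their jaw-centred positions show that the camera reads y about 2 mm low, so I'll correct for that. Next I'll push the drawer shut.

```bash
python3 - <<'E'
from h import *
fingers.close(20)
go([.385,.05,.28],np.pi/2)
robot.move_straight([.385,-.034,.26],velocity=.2)
robot.move_straight([.385,-.034,.095],velocity=.2)
hit=robot.move_straight([.60,-.036,.095],velocity=.06,until_force=14)
s=st();print(hit,s["position"],s["contact_force"],s["time_s"])
robot.move_straight([.44,-.036,.095],velocity=.2)
robot.move_straight([.44,-.036,.28],velocity=.25)
fingers.release()
go([.45,.15,.3],np.pi/2)
c=camera("top");cv2.imwrite("pics/c_top.png",c["color"][:,:,::-1]);print(st()["time_s"])
E
```

```text
True [ 0.57985126 -0.03570606  0.09426508] [-0.35859158  0.16664856 -0.46687587] 36.2333
40.3083
```

View pics/c_top.png

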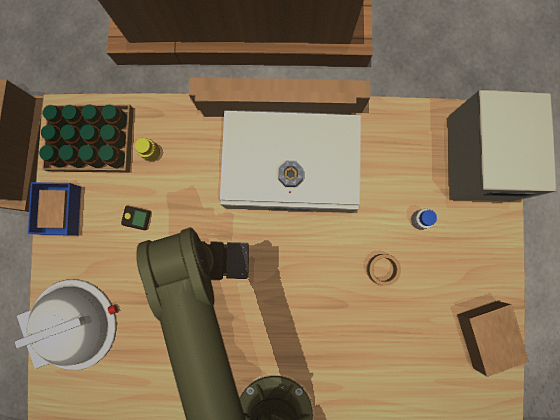

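The drawer looks shut, with the panel against the carcass at row ~207. I'll measure the front-edge line and the socket and key more finely before grasping.

```bash
python3 - <<'E'
from h import *
go([.45,-.25,.35],np.pi/2)
c=camera("top");h=hsv(c)
def pk(p0,p1):pass
for col in (240,290,340):
    v=h[195:216,col,2].astype(int);print(col,v.tolist())
im=c["color"]
cv2.imwrite("pics/d_sock.png",cv2.resize(im[155:190,272:308,::-1],None,fx=16,fy=16,interpolation=cv2.INTER_CUBIC))
cv2.imwrite("pics/d_key.png",cv2.resize(im[240:290,145:200,::-1],None,fx=11,fy=11,interpolation=cv2.INTER_CUBIC))
cv2.imwrite("pics/d_front.png",cv2.resize(im[190:216,210:370,::-1],None,fx=5,fy=5,interpolation=cv2.INTER_CUBIC))
s=camera("scene");cv2.imwrite("pics/d_scene.png",cv2.resize(s["color"][130:260,250:420,::-1],None,fx=4.5,fy=4.5,interpolation=cv2.INTER_CUBIC))
for z in(.078,.096,.114):
  for s_,ce,m in blobs(cv2.inRange(h,(3,170,110),(11,255,255)),40):
    cn=cv2.findContours(m.astype(np.uint8),0,1)[0][0]
    w=plane(c,cn.reshape(-1,2),z);r=cv2.minAreaRect((w*1000).astype(np.float32));print(z,r,plane(c,ce,z))
# red mark
E
```

```text
240 [188, 188, 188, 190, 194, 130, 175, 193, 192, 202, 115, 66, 70, 59, 180, 191, 189, 187, 185, 187, 188]
290 [191, 187, 188, 187, 189, 189, 198, 116, 174, 193, 191, 198, 113, 68, 49, 65, 98, 181, 176, 171, 184]
340 [187, 190, 187, 187, 190, 186, 188, 190, 195, 140, 170, 190, 201, 139, 76, 66, 59, 115, 168, 166, 166]
0.078 ((425.79290771484375, 302.1482238769531), (23.361726760864258, 100.39620971679688), 59.2575798034668) [[0.42597926 0.30208481]]
0.096 ((426.3765869140625, 297.71990966796875), (23.041786193847656, 99.02131652832031), 59.25759506225586) [[0.42656033 0.29765744]]
0.114 ((426.9601745605469, 293.2916564941406), (22.721858978271484, 97.64635467529297), 59.2575798034668) [[0.4271414  0.29323006]]
```

View pics/d_key.png

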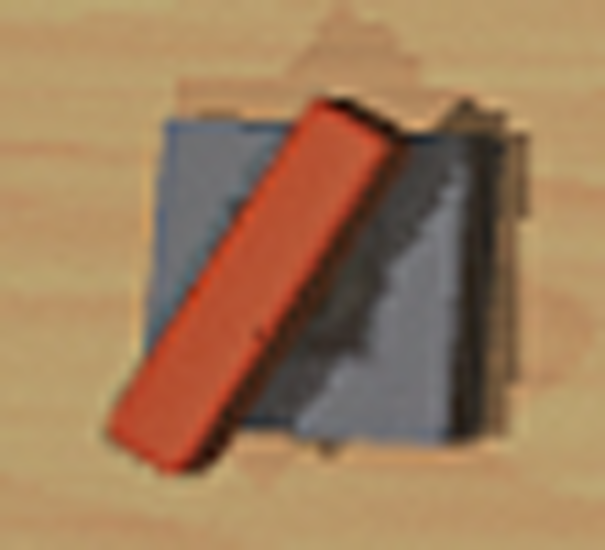

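View pics/d_sock.png

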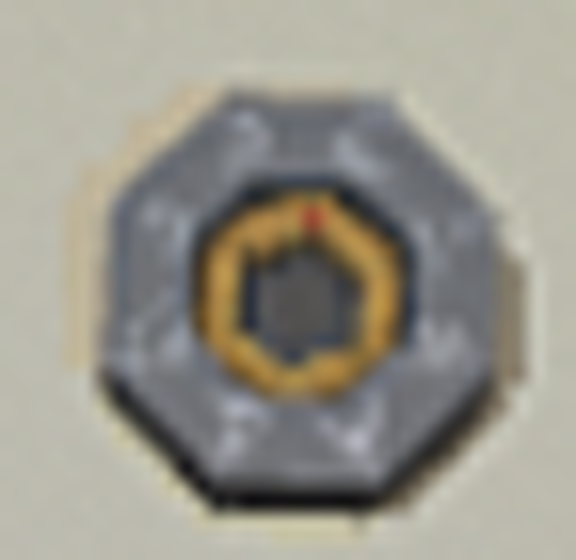

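View pics/d_scene.png

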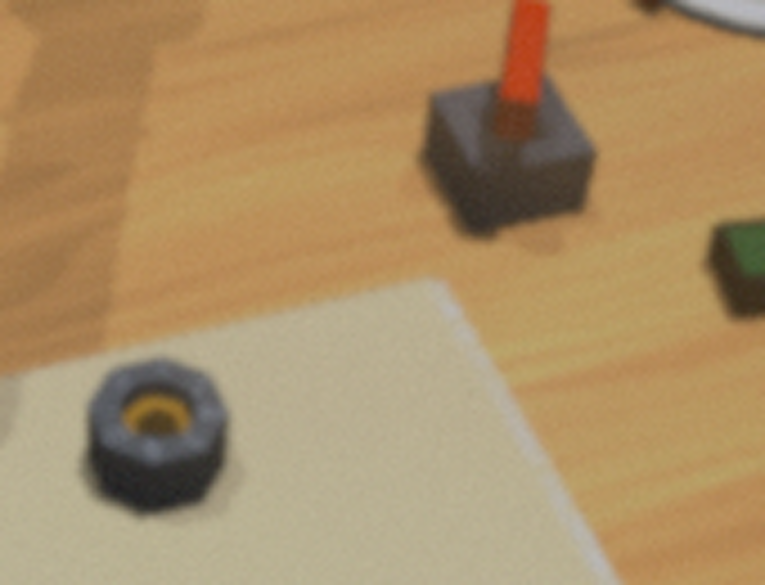

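View pics/d_front.png

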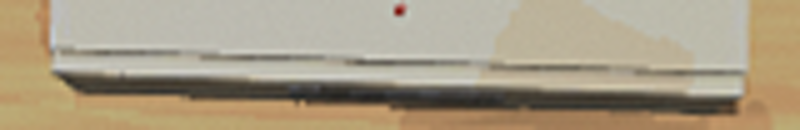

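```bash
python3 - <<'E'
from h import *
c=camera("top");h=hsv(c);im=c["color"].astype(float)
print("carcass edge",plane(c,[290,201.6],.13),"panel outer",plane(c,[290,206.6],.123))
x0,y0,x1,y1=280,162,302,184
sub=h[y0:y1,x0:x1]
br=cv2.inRange(sub,(8,110,90),(28,255,255))|cv2.inRange(sub,(0,130,90),(8,255,255))|cv2.inRange(sub,(172,130,90),(180,255,255))
cn=max(cv2.findContours(br,0,1)[0],key=cv2.contourArea).reshape(-1,2)+[x0,y0]
(e,ax,an)=cv2.fitEllipse(cn.astype(np.float32));print("brass ellipse",e,ax,plane(c,e,.16))
red=np.clip((im[...,0]-2.0*im[...,1]),0,None)[y0:y0+8,x0:x1]
print(red.max());ys,xs=np.mgrid[y0:y0+8,x0:x1];rc=[(red*xs).sum()/red.sum(),(red*ys).sum()/red.sum()]
print("red",rc); d=plane(c,rc,.16)-plane(c,e,.16);print(d*1000,"ang deg",np.degrees(np.arctan2(d[0,1],d[0,0])))
# boss octagon: non-cream
s2=h[150:200,265:315];m=cv2.inRange(s2,(95,15,60),(125,140,190))
cb=max(cv2.findContours(m,0,1)[0],key=cv2.contourArea).reshape(-1,2)+[265,150]
w=plane(c,cb,.17)*1000;print("boss circ",cv2.minEnclosingCircle(w.astype(np.float32)),cv2.fitEllipse(w.astype(np.float32)), w.min(0),w.max(0))
# red arrow dot in front of boss on cabinet top
m=cv2.inRange(h,(0,120,60),(8,255,255))|cv2.inRange(h,(172,120,60),(180,255,255))
for s,ce,_ in blobs(m[185:197,280:300],1): print("dot",ce+[280,185],plane(c,ce+[280,185],.13))
E
```

```text
carcass edge [[ 0.60529077 -0.03677094]] panel outer [[ 0.59248609 -0.03706265]]
brass ellipse (290.2882995605469, 172.9245147705078) (11.639411926269531, 11.968180656433105) [[ 0.67815233 -0.03601974]]
0.0
red [np.float64(nan), np.float64(nan)]
[[nan nan]] ang deg nan
boss circ ((676.7499389648438, -35.80591583251953), 32.490177154541016) ((678.4718017578125, -35.02402877807617), (56.712284088134766, 59.464046478271484), 168.1955108642578) [647.33393504 -64.13371083] [705.74781245  -6.12951675]
dot [289.5 191.5] [[ 0.63260548 -0.03501327]]<stdin>:10: RuntimeWarning: invalid value encountered in scalar divide
```

```bash
python3 - <<'E'
from h import *
R=[]
for _ in range(3):
    c=camera("top");im=c["color"].astype(float)
    x0,y0=284,164;sub=im[y0:y0+9,x0:x0+14]
    s=sub[...,1]/(sub[...,0]+1)
    w=np.clip(.55-s,0,None)*(sub[...,0]>90)
    if _==0: print(np.round(s,2))
    ys,xs=np.mgrid[y0:y0+9,x0:x0+14]
    rc=np.array([(w*xs).sum(),(w*ys).sum()])/w.sum()
    d=(plane(c,rc,.16)-np.array([.67815,-.03602]))[0];print(rc,d*1000,np.degrees(np.arctan2(d[1],d[0])))
E
```

```text
[[1.02 1.03 1.02 1.01 1.02 1.02 1.   1.02 1.01 1.03 1.01 1.03 1.02 1.02]
 [1.03 1.01 1.02 1.02 1.02 1.02 1.02 1.02 1.01 1.02 1.02 1.02 1.02 1.02]
 [1.01 1.02 1.03 1.01 1.03 1.03 1.06 1.06 1.05 1.04 1.04 1.02 1.03 1.02]
 [1.02 1.02 1.03 1.   0.94 0.81 0.78 0.8  0.79 1.   1.04 1.02 1.01 1.02]
 [1.03 1.04 0.88 0.79 0.76 0.79 0.75 0.49 0.69 0.79 0.88 1.04 1.02 1.01]
 [1.04 0.88 0.77 0.77 0.77 0.79 0.83 0.61 0.76 0.78 0.78 0.82 1.06 1.03]
 [0.9  0.78 0.78 0.81 0.77 0.8  0.9  0.91 0.83 0.8  0.79 0.76 0.81 1.06]
 [0.79 0.77 0.8  0.84 0.83 0.93 0.99 0.99 0.91 0.83 0.82 0.82 0.79 1.02]
 [0.79 0.78 0.81 0.98 1.03 0.97 0.99 0.98 0.99 0.97 0.82 0.79 0.78 0.99]]
[291. 168.] [13.2122947  -1.68476592] -7.266854832014159
[291. 168.] [13.2122947  -1.68476592] -7.266854832014099
[291. 168.] [13.2122947  -1.68476592] -7.266854832014159
```

The socket's corner mark gives a world angle of about -8°. Now I'll grasp the key.

```bash
python3 - <<'E'
from h import *
k=[.427,.2953];phi=np.radians(59.26)
q=go([*k,.2],phi); fingers.release()
robot.move_straight([*k,.081],velocity=.15)
fingers.close(40);s=st();print(s["width"],s["position"],s["contact_force"],s["time_s"],s["joint_pos"][6])
hit=robot.move_straight([*k,.29],velocity=.15)
s=st();print(s["width"],s["contact_force"],s["time_s"])
b=best([.678,-.034,.29],np.radians(82));print(b)
for n in("top","scene"):
    c=camera(n);cv2.imwrite(f"pics/e_{n}.png",c["color"][:,:,::-1])
E
```

```text
0.023619207045727748 [0.42699744 0.29532703 0.08096759] [-0.22419674  1.09299948 -0.06256153] 46.8833 0.08909516552293119
0.023773682640642377 [ 0.4250318   0.78639213 -2.55387812] 48.425
(0, array([0.        , 0.06975647, 0.99756405, 0.        ]), array([ 0.71239239,  0.59113728, -1.12976434,  1.23280623,  0.52895532,
        1.62170213,  1.11944626]))
```

View pics/e_scene.png

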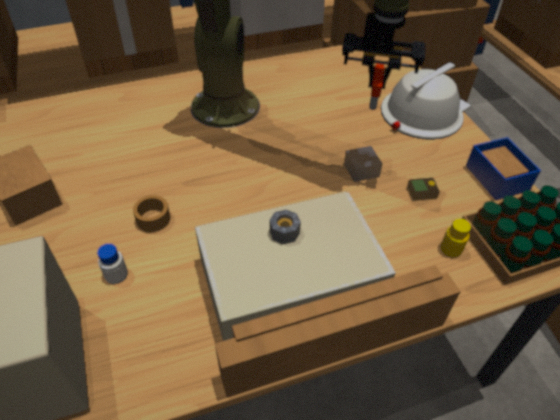

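```bash
python3 - <<'E'
from h import *
p=[.678,-.034]
robot.move_to([*p,.29],qd(np.radians(82)))
robot.move_straight([*p,.248],velocity=.1)
c=camera("scene");cv2.imwrite("pics/f_s.png",cv2.resize(c["color"][150:270,220:360,::-1],None,fx=5,fy=5,interpolation=cv2.INTER_CUBIC))
hit=robot.move_straight([*p,.2075],velocity=.03,until_force=6)
s=st();print(hit,s["position"],s["contact_force"],s["torque"],s["width"],s["time_s"])
E
```

```text
False [ 0.6781146  -0.03394208  0.2077672 ] [-0.21066024  0.36978624 -2.64918864] [ 0.11852931 -0.13702789  0.04439627] 0.02377419650388982 52.175
```

View pics/f_s.png

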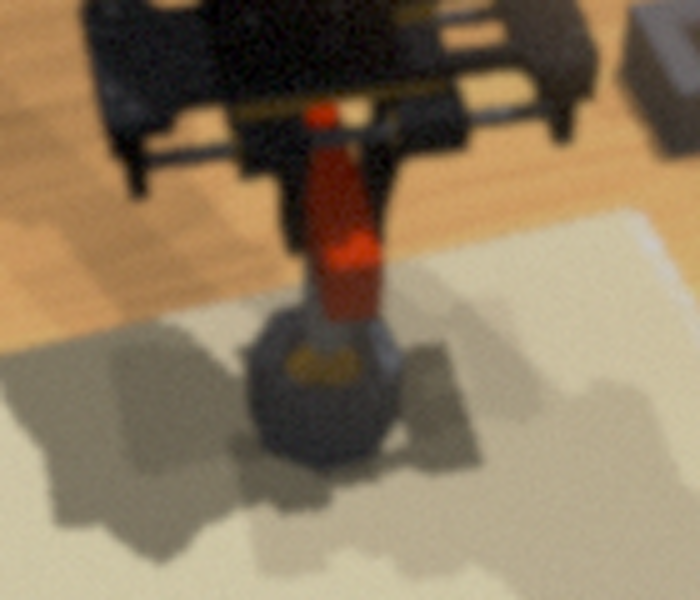

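The key slid in freely to TCP z 0.2078, about 21 mm deep with almost no force. Now I'll turn clockwise, which means decreasing j7.

```bash
python3 - <<'E'
from h import *
j=np.array(st()["joint_pos"]);p0=st()["position"];print(j[6],p0)
for t in np.linspace(j[6],j[6]-3.3,7)[1:]:
    k=j.copy();k[6]=t;robot.movej(k.tolist());s=st()
    print(round(s["joint_pos"][6],3),np.round(s["position"],4),np.round(s["torque"],2),np.round(s["contact_force"],1),round(s["time_s"],1))
E
```

```text
1.0900684669240035 [ 0.6781146  -0.03394208  0.2077672 ]
0.542 [ 0.6777 -0.0346  0.2077] [-0.43  0.42 -0.02] [-1.7 -1.7 -2.2] 52.8
-0.007 [ 0.6773 -0.0349  0.2077] [-0.87  1.18 -0.  ] [-3.8 -3.4  0. ] 53.4
-0.557 [ 0.6768 -0.0348  0.2077] [-0.84  1.6  -0.01] [-5.5 -2.9  0. ] 54.0
-1.107 [ 0.6765 -0.0345  0.2077] [-0.74  1.84 -0.05] [-6.2 -2.5  1.1] 54.5
-1.657 [ 0.6762 -0.034   0.2077] [-0.6   2.04 -0.06] [-7.1 -2.1  1.4] 55.1
-2.207 [ 0.6762 -0.0335  0.2077] [-0.34  2.06 -0.02] [-6.9 -1.5  0.7] 55.7
```

The socket centre comes out near x = 0.677 from the drift. I'll release, lift, rotate back half a turn and regrasp centred on it.

```bash
cat >> h.py <<'E'
def regrasp(p=(.6771,-.0341),zg=.2077,back=np.pi):
    s=st();
    fingers.release();
    x,y,z=st()["position"]
    robot.move_straight([x,y,.268],velocity=.15)
    j=np.array(st()["joint_pos"]);j[6]=s["joint_pos"][6]+back
    robot.movej(j.tolist())
    robot.move_straight([*p,.268],velocity=.1)
    robot.move_straight([*p,zg],velocity=.1)
    fingers.close(40);s=st();print("regrasp",s["width"],s["position"],s["joint_pos"][6],s["time_s"])
def turn(d,n,tmax=1.5):
    j=np.array(st()["joint_pos"])
    for t in np.linspace(j[6],j[6]-d,n+1)[1:]:
        k=j.copy();k[6]=t;robot.movej(k.tolist());s=st()
        print(round(s["joint_pos"][6],3),round(t,3),np.round(s["position"],4),np.round(s["torque"],2),np.round(s["contact_force"],1),round(s["tau"][6],2),round(s["time_s"],1))
        if abs(s["joint_pos"][6]-t)>.05: print("lag");break
E
python3 - <<'E'
from h import *
regrasp()
c=camera("scene");cv2.imwrite("pics/g_s.png",cv2.resize(c["color"][150:270,220:360,::-1],None,fx=5,fy=5,interpolation=cv2.INTER_CUBIC))
turn(2.8,5)
E
```

```text
regrasp 0.02407667267414367 [ 0.67715524 -0.03404737  0.20769047] 0.9129871270510376 62.175
0.355 0.353 [ 0.6771 -0.0342  0.2076] [-0.09 -0.11  0.01] [-0.7 -0.4 -0.1] -0.05 62.8
-0.204 -0.207 [ 0.6769 -0.0343  0.2077] [-0.23  0.22 -0.05] [-1.6 -0.3  0.9] -0.04 63.4
-0.764 -0.767 [ 0.6769 -0.0342  0.2077] [-0.3   0.49 -0.03] [-2.9 -1.1  1.3] -0.04 64.0
-1.324 -1.327 [ 0.6769 -0.0342  0.2077] [-0.4   0.79 -0.02] [-4.1 -1.5  1.6] -0.04 64.6
-1.884 -1.887 [ 0.6768 -0.0341  0.2077] [-0.33  1.13 -0.07] [-4.  -0.9  3. ] -0.04 65.2
```

View pics/g_s.png

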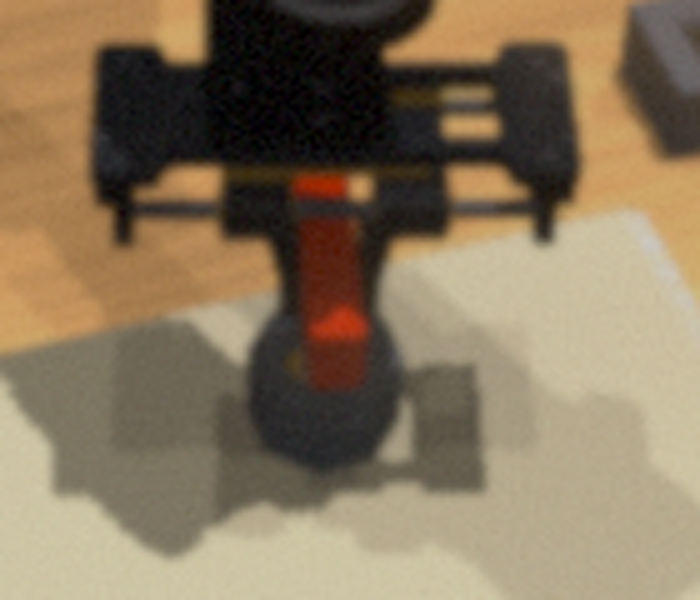

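About 6.1 rad turned. I'll regrasp for joint range, then turn to the stop.

```bash
python3 - <<'E'
from h import *
regrasp()
turn(.4,2)
turn(.5,10)
E
```

```text
regrasp 0.023744008082031202 [ 0.67707721 -0.03397261  0.20764976] 1.236242558792578 71.6333
1.04 1.036 [ 0.677  -0.0341  0.2077] [ 0.01 -0.05 -0.  ] [ 0.1 -0.3  0.5] -0.2 71.9
0.842 0.836 [ 0.677  -0.0341  0.2077] [-0.02 -0.03  0.06] [-0.5 -1.1 -0.2] -0.18 72.2
0.796 0.792 [ 0.677  -0.0341  0.2076] [ 0.08 -0.09  0.01] [-0.7 -0.2 -0.2] -0.07 72.5
0.745 0.742 [ 0.677  -0.0342  0.2076] [ 0.05 -0.04 -0.06] [ 0.4 -0.2  0.5] -0.08 72.8
0.695 0.692 [ 0.677  -0.0342  0.2077] [-0.05 -0.05 -0.04] [0.4 0.1 0.6] -0.08 73.0
0.644 0.642 [ 0.677  -0.0342  0.2077] [-0.06 -0.05 -0.04] [-0.7  0.1  0.1] -0.08 73.2
0.594 0.592 [ 0.677  -0.0342  0.2077] [-0.08 -0.01 -0.01] [-0.3 -0.3  0.8] -0.08 73.5
0.544 0.542 [ 0.677  -0.0342  0.2077] [-0.05  0.09 -0.01] [-0.5 -0.3  0.5] -0.08 73.8
0.494 0.492 [ 0.677  -0.0342  0.2076] [-0.11  0.09 -0.01] [-1.2 -1.5 -0.1] -0.08 74.0
0.444 0.442 [ 0.6769 -0.0342  0.2077] [-0.1   0.15  0.05] [-0.8 -0.2  0.8] -0.15 74.2
0.395 0.392 [ 0.6769 -0.0342  0.2076] [-0.17  0.18  0.24] [-1.3 -1.  -0.3] -0.31 74.5
0.345 0.342 [ 0.6769 -0.0341  0.2076] [-0.21  0.19  0.41] [-2.  -1.   1.3] -0.49 74.8
```

Torque rises steadily from j7 = 0.44, well above the 0.1 N m friction, so this is the stop. I'll go a touch further, then withdraw and check the mark.

```bash
python3 - <<'E'
from h import *
turn(.08,2)
# relax the wind-up before lifting
j=np.array(st()["joint_pos"]);j[6]+=.12;robot.movej(j.tolist())
s=st();print(s["torque"],s["joint_pos"][6])
x,y,z=s["position"]
robot.move_straight([x,y,.30],velocity=.08)
s=st();print(s["position"],s["contact_force"],s["width"])
# back off to look
go([.5,.2,.30],np.radians(59.26))
c=camera("top");print(st()["time_s"])
cv2.imwrite("pics/h_sock.png",cv2.resize(c["color"][155:190,272:308,::-1],None,fx=16,fy=16,interpolation=cv2.INTER_CUBIC))
c=camera("scene");cv2.imwrite("pics/h_s.png",c["color"][:,:,::-1])
E
```

```text
0.307 0.305 [ 0.6769 -0.0341  0.2076] [-0.22  0.18  0.56] [-0.7 -0.2  1.5] -0.59 75.0
0.267 0.265 [ 0.6769 -0.0341  0.2076] [-0.25  0.19  0.63] [-1.1 -0.3  0.6] -0.69 75.2
[-0.08032576  0.2351466   0.06908112] 0.38407174325211296
[ 0.6766698  -0.03434813  0.29925445] [ 1.43922266 -0.44873399 -1.11345472] 0.02347424931055346
77.9833
```

View pics/h_sock.png

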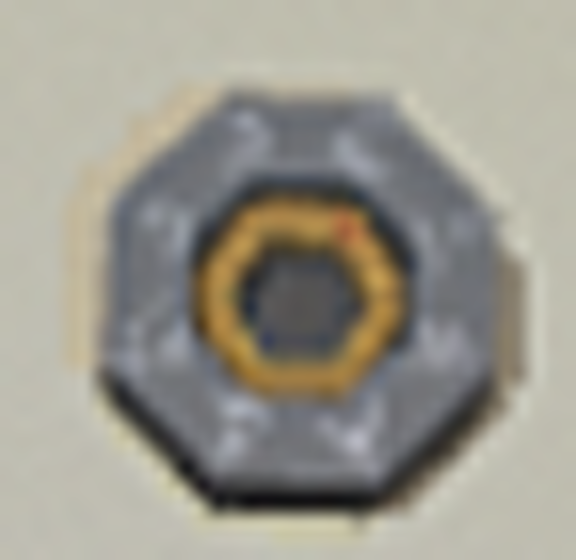

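View pics/h_s.png

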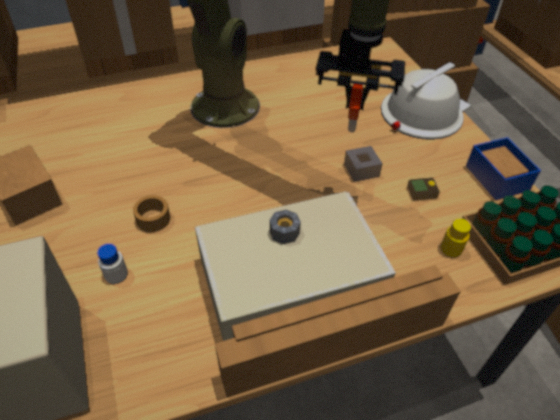

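The mark at about (348,228) in the crop has turned to roughly -33° world, which matches 6.8 rad (about -30.5°), so the lock is at its stop. Next I'll measure the empty stand and return the key.

```bash
python3 - <<'E'
from h import *
robot.move_straight([.55,-.05,.32],velocity=.25)
c=camera("top");im=c["color"]
cv2.imwrite("pics/i_st.png",cv2.resize(im[240:290,145:200,::-1],None,fx=11,fy=11,interpolation=cv2.INTER_CUBIC))
h=hsv(c)
m=cv2.inRange(h,(85,10,60),(135,120,200));m[:240]=0;m[290:]=0;m[:,:145]=0;m[:,200:]=0
for s,ce,mm in blobs(m,100):
    cn=cv2.findContours(mm.astype(np.uint8),0,1)[0][0]
    w=plane(c,cn.reshape(-1,2),.052)*1000;print(s,cv2.minAreaRect(w.astype(np.float32)))
E
```

```text
[158 251  29  29 140] ((427.84393310546875, 293.876953125), (77.83300018310547, 77.3580322265625), 88.68994903564453)
```

View pics/i_st.png

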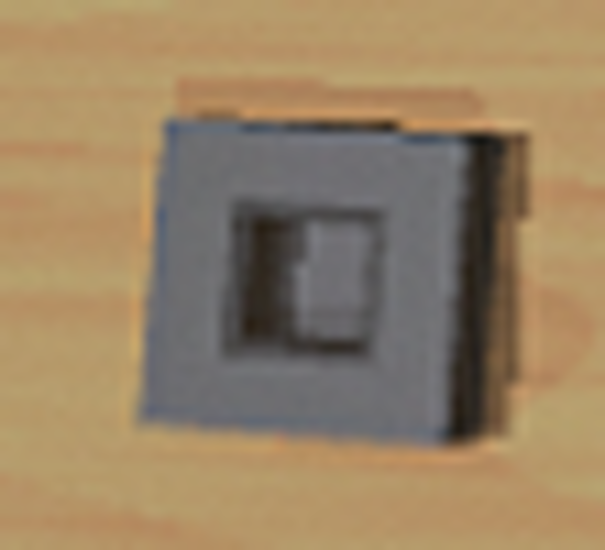

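The stand centre is (0.428, 0.294) by camera, matching the key's original spot. Returning the key there.

```bash
python3 - <<'E'
from h import *
k=[.427,.2955]
go([*k,.29],np.radians(59.26))
robot.move_straight([*k,.135],velocity=.12)
hit=robot.move_straight([*k,.079],velocity=.03,until_force=5)
s=st();print(hit,s["position"],s["contact_force"],s["width"],s["time_s"])
E
```

```text
True [0.42709845 0.2955673  0.08216551] [-0.61664322 -0.46787176  4.73862804] 0.023709586735544387 83.6667
```

It touched down at TCP z 0.0822; I expected 0.0817. Next: release, retreat and check.

```bash
python3 - <<'E'
from h import *
fingers.release()
robot.move_straight([.427,.2955,.25],velocity=.1)
go([.5,-.05,.35],np.pi/2);robot.pause(.5)
c=camera("top");cv2.imwrite("pics/j_t.png",c["color"][:,:,::-1]);h=hsv(c)
for s_,ce,m in blobs(cv2.inRange(h,(3,170,110),(11,255,255)),40):
    cn=cv2.findContours(m.astype(np.uint8),0,1)[0][0]
    w=plane(c,cn.reshape(-1,2),.114);print(cv2.minAreaRect((w*1000).astype(np.float32)))
c=camera("scene");cv2.imwrite("pics/j_s.png",cv2.resize(c["color"][90:270,60:470,::-1],None,fx=1.9,fy=1.9,interpolation=cv2.INTER_CUBIC))
print(st()["time_s"])
E
```

```text
((428.73260498046875, 293.4161682128906), (22.44455337524414, 97.63546752929688), 59.296669006347656)
88.9167
```

View pics/j_t.png

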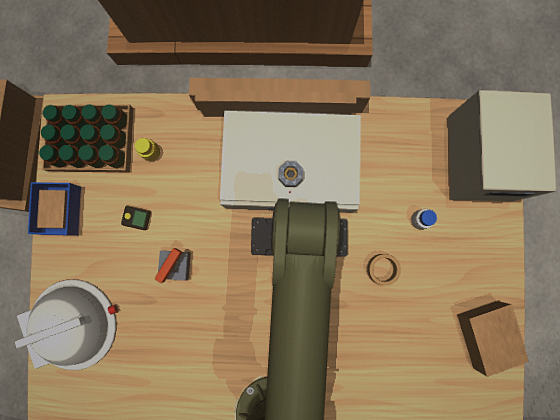

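View pics/j_s.png

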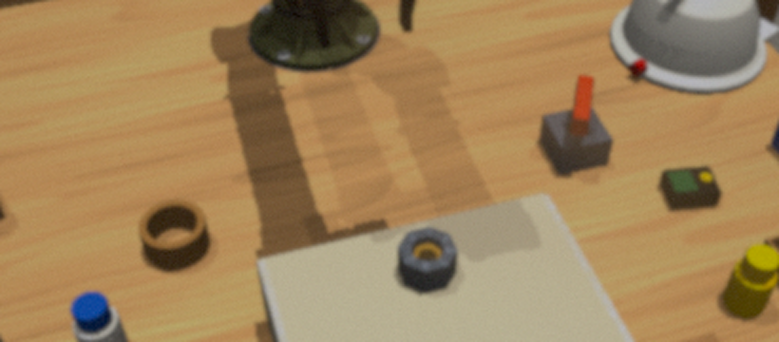

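The key stands upright in its stand, with the bar within 2 mm of its original spot. The drawer is shut, the tub, tape and counter haven't moved, and the arm is clear. Handing in.

```bash
python3 -c "
from h import *
print(robot.sign_off())"
```

```text
the job is handed in; nothing more can be done
None
```

I handed the job in at about 89 s of the 210 s allowed. All three amber jars are in the drawer, the drawer is shut, the lock is at its stop, and the key is back in its stand.

- **Jars:** There were three green-capped jars on the bench. Each one touched the drawer floor at the expected height, and both cameras showed all three upright before I pushed the drawer. I didn't touch the yellow jar or the jars in the crate. With the drawer shut I could not see the jars again.
- **Drawer:** The camera puts the front panel about 13 mm ahead of the cabinet body, against 12 mm expected, so it is shut to within about 1 mm. Where the finger met the panel suggests a position 3 mm off from the camera's, still inside the 8 mm limit.
- **Lock:** The key slid about 21 mm into the socket with almost no force. I turned it in three grips until the torque climbed to about 0.6 N m, against 0.1 N m of friction. The red mark then stood at about -33°, close to the -30.5° expected at the stop. The summed turn was about 0.15 rad more than I had predicted, from play and regrasping or from my estimate of the start angle.
- **Key:** It stands upright in its stand, within 2 mm of where it began.
- **Tub, tape and counter:** In the last pictures they look unmoved.

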